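# Fit the inspection mirror to its three-point stand

## Task

Fit the inspection mirror to its tilted stand: swing the keeper arm out of the way, fetch the framed mirror from the riser block and set it down gently (not dropped), glass still facing up, centred on the stand, with its lower short edge square against both lugs and its underside bearing on all three ball posts so that it cannot rock. Let go of it, and then swing the keeper back over the mirror until the arm points straight down the slope at its stop. Leave the mug, connector, screwdriver and cover plate where they are.

Things in the scene. Friction and masses are not known exactly. Their poses are not given: they have to be found in the camera images.
- mirror_mid (a point): Centre of the loose mirror: grey frame 80 (x) x 62 (y) x 12 mm (z), pale grey-blue glass on its upper face (+z), 0.1 to 0.23 kg. Starts level, glass up, on the riser (underside 30 mm above the bench), long side roughly along the riser's. Can be gripped across its 62 mm width: nothing stands beside it there, on the riser or on the stand.
- riser: Fixed plain plywood block, 74 (x) x 44 (y) x 30 (z) mm high, on the bench; narrower than the mirror lying on it. Origin at the centre of its underside.
- bed: Sloping aluminium bed of the fixed stand, 50 mm wide, 8 thick, at 30 degrees. Origin on its upper face and centre line, 55 mm above the bench; x points up the slope (away from the robot), z is its normal, leaning towards the robot, y level across it. Spans x -52 to +74 mm.
- seat_mid (a point): Where the centre of a properly seated mirror lies: x = 0, y = 0, z = +20 mm in the bed's frame (same axes). The mirror's long side is then along x and its underside on the ball posts, at z = 14 mm in the bed's frame.
- lug_mid (a point): Midway between the two aluminium lugs at the bed's lower end, on the line of their inner faces (x = -40, y = 0, z = +11 mm in the bed's frame). The lugs are 12 mm wide, centred at y = +17 and -17 mm, and stand 22 mm high from the bed.
- stand: Fixed base of the mirror stand: dark steel plate 150 x 120 x 10 mm on the bench with two 40 mm wide legs under the bed; origin 55 mm straight below the bed's origin, on the bench.
- post_left: Brass ball-ended post, diameter 12 mm, 14 mm high, fixed on the bed at x = -26, y = +16 mm in the bed's frame. Origin at its foot; axes as the bed's.
- post_right: The same kind of post, at x = -26, y = -16 mm in the bed's frame.
- post_upper: The same kind of post, at x = +28, y = 0 mm in the bed's frame.
- keeper (a joint): Angle of the keeper, a steel arm (12 wide, 6 mm thick) swinging parallel to the bed about a pivot at x = +60, y = 0 mm in the bed's frame, its underside 29 mm above the bed. 0 = at its stop, straight down the slope, 30 mm over a seated mirror's upper end; grows towards the bed's +y; 1.57 = sideways, clear; limit 1.9. Starts at 0 to 0.55. Stays where left (0.8 N friction).
- keeper_knob (a point): Middle of the keeper's black knob, 12 mm in diameter, 24 mm tall, standing along the bed's normal on the arm, 40 mm from the pivot; the point is 47 mm above the bed's face, the knob spans 35 to 59 mm. z = the bed's normal; x points from knob to pivot.
- mug: Bystander: white mug, 80 mm wide, 92 mm high. Origin at the centre of its underside.
- connector: Bystander: round stepped brass connector shell standing on end, 46 mm wide, 52 mm high. Origin at the centre of its underside.
- screwdriver: Bystander: grey screwdriver lying on the bench.
- cover_plate: Bystander: bare aluminium cover plate 105 x 62 x 6 mm lying flat on the bench; it is not the mirror. Origin at the centre of its underside.
Mind the look-alikes: they are no part of the job. Leave any black look-alike of the part that bears mirror_mid alone. Of the things that look like the stand, the larger one is meant.

How it is judged:
On the way, in this order (a step that is already met when the one before it is completed fails the run):
1. the keeper is swung out, clear of the mirror's place (value of joint keeper above 1.15 rad), for 0.2 s.
2. the mirror is lifted off the riser by the gripper (contact force between the fingers and mirror above 0.5 N and contact force between mirror and riser below 0.02 N and height (world z) of mirror_mid above 0.06 m), for 0.1 s.
3. the mirror is seated on the three posts against the lugs and let go, the keeper still open (x of mirror_mid in the frame of bed between -0.003 and 0.003 m and y of mirror_mid in the frame of bed between -0.007 and 0.007 m and z of mirror_mid in the frame of bed between 0.017 and 0.0225 m and angle between the x axis of mirror_mid and the x axis of bed, either way round below 0.06 rad and angle between the z axis of mirror_mid and the z axis of bed, either way round below 0.05 rad and contact force between mirror and post_left above 0.04 N and contact force between mirror and post_right above 0.04 N and contact force between mirror and post_upper above 0.04 N and contact force between the fingers and mirror below 0.02 N and linear speed of mirror below 0.02 m/s and angular speed of mirror below 0.1 rad/s and value of joint keeper above 0.9 rad), for 0.3 s.
At the end, for the whole second after the job is handed in: Mirror at rest, let go, glass up, bearing on all three posts; centre within 3 mm of its place along the slope, 7 mm of the centre line, 3 mm in height; 0.06 rad square to the bed, 0.05 rad parallel to it; keeper within 0.15 rad of its stop over the mirror (x of mirror_mid in the frame of bed between -0.003 and 0.003 m and y of mirror_mid in the frame of bed between -0.007 and 0.007 m and z of mirror_mid in the frame of bed between 0.017 and 0.0225 m and angle between the x axis of mirror_mid and the x axis of bed, either way round below 0.06 rad and angle between the z axis of mirror_mid and the z axis of bed, either way round below 0.05 rad and contact force between mirror and post_left above 0.04 N and contact force between mirror and post_right above 0.04 N and contact force between mirror and post_upper above 0.04 N and contact force between the fingers and mirror below 0.02 N and linear speed of mirror below 0.02 m/s and angular speed of mirror below 0.1 rad/s and value of joint keeper below 0.15 rad); the robot touches nothing.
It fails at once if the mirror is dropped or thrown (moves faster than 0.4 m/s out of the gripper) (linear speed of mirror above 0.4 m/s and contact force between the fingers and mirror below 0.02 N).
It fails at once if the mirror is turned over or tipped steeply (angle between mirror_mid's own z axis and vertical above 1.2 rad).
It fails at once if the mug, connector, screwdriver or cover plate is moved by more than 25 mm (distance of any of mug, connector, screwdriver, cover_plate from where it was at the start of the episode above 0.025 m).
It also fails if it takes over 64 s, if anything falls off the work surface, if the arm or the gripper's body presses on something with over 40 N, if the wrist force passes 120 N, or if a joint passes its speed limit or range.

## Robot

A 6-joint arm with a two-finger parallel gripper is mounted at the origin on the work surface. World frame = base frame: x ahead of the robot, y to its left, z up, the work surface at z = 0. Lengths are in m, angles in rad, forces in N, time in s.
With the tool pointing down it reaches from about 0.425 to 0.95 m from the base axis. Payload 3.5 kg.
Tool frame: the origin (TCP) lies midway between the tips of the shut fingers; the grasp point (between the pads) lies 19 mm behind it; z points along the fingers, y is the line along which they close (so a half turn about z gives the same grasp; the last joint's range is limited). The gripper opens to 85 mm and grips with 20 to 120 N. Pads are 22 mm wide; open, the fingers measure 114 mm over their backs; the gripper's body (76 mm by 85 mm) begins 54 mm behind the grasp point. The pads swing forward as they close: fully open they stand 13 mm farther back than shut.
Start: joints at [-1.389, 0.286, 1.577, -0, 1.279, -0.15], TCP at [0.22, -0.638, 0.231] pointing down, gripper open.
Joint ranges: [-2.77, 2.77], [-0.9, 2.22], [0.21, 2.48], [-1.53, 4.67], [0.24, 2.81], [-2.84, 2.84]. Speed limits (rad/s): [2.79, 2.79, 3.14, 3.14, 3.14, 3.14].

## Interface

Orientations are given as a unit quaternion [x, y, z, w].
In Python, from workcell import robot gives the robot as it stands.
- The arm moves only by the shell command python3 -m creep 'ROWS'. ROWS is a JSON object of lists of equal length, an entry for each row: "dp": the shift along the tool's x, y, z in cm, a list of three; "twist": the turn, a rotation vector about the tool's x, y, z in degrees, a list of three; "jaw": the finger opening in cm, from 0 to 8.54. A call has 1 to 12 rows; each row is the pose to reach, as a shift and turn from the pose commanded when the call began, along the tool's axes at that moment; what a row does not reach only later rows make up. A row lasts 1/10 s, in which the tool goes at most 50 mm and 8.59 degrees, less where a joint would pass 70% of its speed; a pose out of reach is approached as far as the arm can. A call with a gripper value outside its range is refused whole. The fingers move at their own pace and stop on an object; the grip force is fixed at half the most. Time passes only in rows, so rows that repeat a pose let the fingers close. It gives the time, the measured TCP pose, the force, the opening and the grip force at its end, in the units of the state.
- robot.read_state(): the state, without advancing time (a new reading comes with each control period).
- robot.camera(name): name is "scene" or "top"; returns a dict with "image" (480x640x3 uint8, red, green, blue), "fx", "fy", "cx", "cy" (pixels), "D" ([k1, k2, p1, p2, k3] as OpenCV has them; the pictures are not rectified), "extrinsics" (4x4, takes a point from world to camera coordinates). Camera axes: x right, y up, looking along -z (the intrinsics and any distortion apply to the point x, -y, -z); pixel columns grow to the right and rows downward; lengths in m; the calibration is good to about 2 mm. A picture is of the moment at which its call begins. There is no depth.
- robot.close_job(): hands the job in; it is judged then, once.
The state is a dict: "time_s": time; "qpos": joint angles; "qvel": joint speeds; "tau": joint torques, N m; "eef_pos": TCP position; "tool_rot": TCP orientation; "contact_force": force on the tool from outside, world axes, zero at the start; "wrist_torque": the same for the moment, N m; "grip_width": finger opening in m; "gripper_force": force on a finger pad.
Only numpy, scipy, OpenCV 4.12 (cv2) and the standard library are available. Lean on these libraries where they do the work, as an engineer would, in place of code of your own. Each camera call takes 0.05 s, during which the arm holds its last target. There are 200 camera calls.

## Working session

There is one attempt and no reset: what is moved stays moved. The work goes in short steps, Python scripts to look and compute and a shell command to move; the robot and the scene stay as the last step left them, time stands still between calls to the robot, and variables do not carry over. Pictures are saved under pics/ and viewed, at most 10 in all, crops included, and the job is handed in when it is done.

```bash
ls; mkdir -p pics; python3 - <<'E'
from workcell import robot
import cv2,pickle
for n in("scene","top"):
    c=robot.camera(n);pickle.dump(c,open(n+".pkl","wb"));cv2.imwrite(f"pics/{n}0.png",c["image"][:,:,::-1]);print(n,c["fx"],c["cx"],c["cy"],c["D"],c["extrinsics"])
s=robot.read_state();print(s)
E
```

```text
pics
scene 476.7626293852124 320.8214801131312 247.22488051858775 [-0.07422736  0.          0.          0.          0.        ] [[-0.73140749  0.68158338 -0.02207228  0.44496337]
 [-0.40164525 -0.40439686  0.82167163  0.13809313]
 [ 0.55111177  0.60984201  0.56953362 -1.42543754]
 [ 0.          0.          0.          1.        ]]
top 535.2243348838881 320.1061427836701 239.02041952868922 [-0.15575531  0.          0.          0.          0.        ] [[-9.61859621e-02 -9.95363358e-01  2.15687867e-04  3.13841250e-02]
 [ 9.74513522e-01 -9.41270344e-02  2.03625874e-01 -5.83848275e-01]
 [-2.02661432e-01  1.97961413e-02  9.79048751e-01 -1.11061746e+00]
 [ 0.00000000e+00  0.00000000e+00  0.00000000e+00  1.00000000e+00]]
{'time_s': 0.1, 'qpos': array([-1.38899542e+00,  2.87124053e-01,  1.57805797e+00,  2.08262719e-05,
        1.27860614e+00, -1.49974294e-01]), 'qvel': array([ 0.00019516, -0.00236134, -0.0042152 , -0.00035396,  0.00077114,
       -0.00187283]), 'tau': array([ 7.14792550e-04, -4.07296443e+01, -2.93695968e+01, -1.02808899e-04,
        3.44017666e-03,  7.92074758e-06]), 'eef_pos': array([ 0.21980062, -0.63756953,  0.23003936]), 'tool_rot': array([ 9.86272079e-01,  1.65124743e-01, -7.50093301e-06, -1.09777310e-03]), 'contact_force': array([0.40585854, 0.14936232, 0.08926301]), 'wrist_torque': array([ 0.01187813, -0.0204836 , -0.02425167]), 'gripper_force': 0.0, 'grip_width': 0.08551228194204406}
```

View pics/scene0.png

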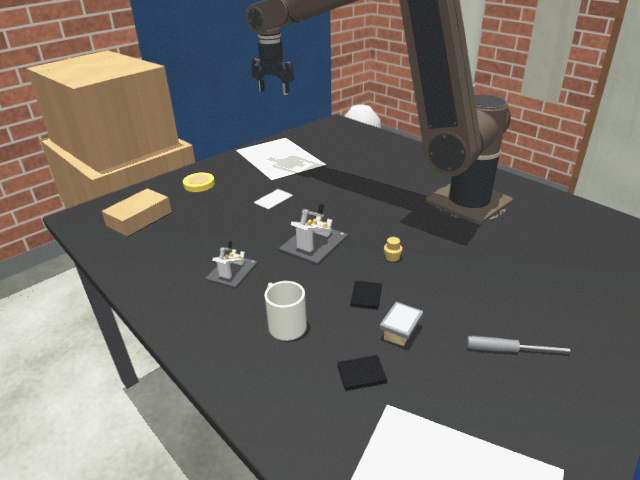

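View pics/top0.png

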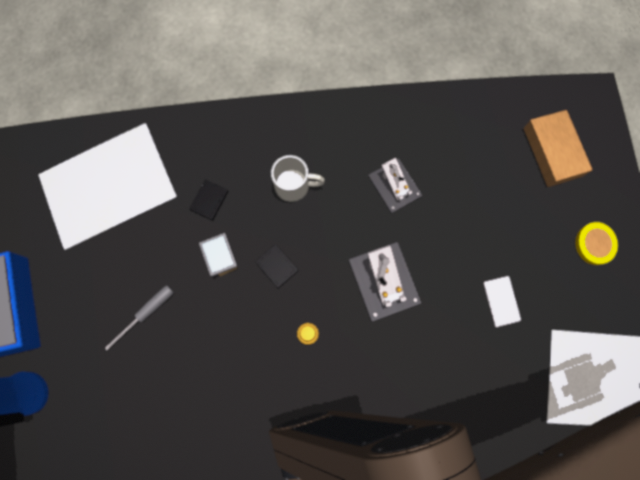

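Stands: the larger one is at top (385,280) / scene (313,238), the smaller at top (395,183) / scene (232,265). The larger is meant. The mirror on plywood is at top (218,254) / scene (402,322). The black look-alikes at top (209,200) and (278,266) lie on the bench, and the cover plate is at top (502,301). I'll confirm in an enlarged crop.

```bash
python3 - <<'E'
import cv2,numpy as np
t=cv2.imread("pics/top0.png");s=cv2.imread("pics/scene0.png")
def cr(i,x,y,w,h,f):return cv2.resize(i[y:y+h,x:x+w],None,fx=f,fy=f,interpolation=cv2.INTER_CUBIC)
a=np.hstack([cr(t,345,235,80,90,5),cr(s,275,195,80,90,5)][:])
b=np.hstack([cr(t,190,225,80,30*2,2.5),cr(s,370,295,80,60,2.5)])
b=np.hstack([cr(t,195,230,100,37,4)[:,:],cr(s,375,300,100,37,4)])
cv2.imwrite("pics/c1.png",a)
cv2.imwrite("pics/c2.png",np.hstack([cr(t,190,225,60,60,6.5),cr(s,372,295,60,60,6.5)]))
E
```

```text
(no output)
```

View pics/c1.png

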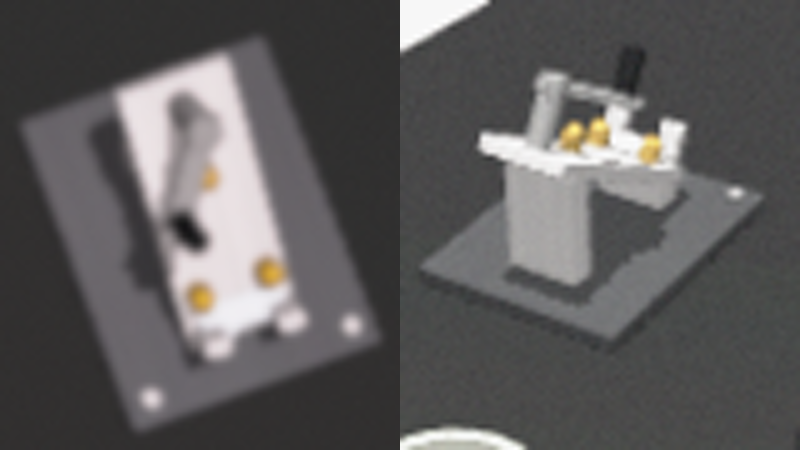

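View pics/c2.png

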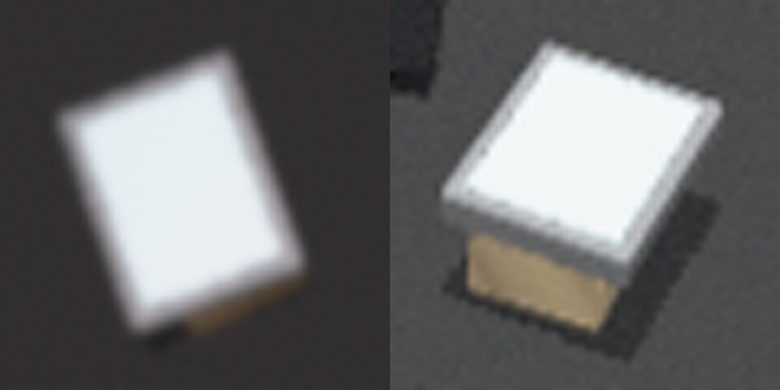

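The crops show the larger stand, with its keeper partly open towards +y and its knob at top (382,280), and the glass-topped mirror on the plywood block. Both match the descriptions. Next I fit the poses.

```bash
cat > h.py <<'E'
import numpy as np,cv2,pickle
from scipy.optimize import least_squares
from scipy.spatial.transform import Rotation as R
cam={n:pickle.load(open(f"{n}.pkl","rb")) for n in("scene","top")}
def proj(n,P):
    c=cam[n];E=c["extrinsics"];q=np.atleast_2d(P)@E[:3,:3].T+E[:3,3]
    K=np.array([[c["fx"],0,c["cx"]],[0,c["fy"],c["cy"]],[0,0,1.]])
    return cv2.projectPoints(q*[1,-1,-1],np.zeros(3),np.zeros(3),K,np.array(c["D"]))[0][:,0]
def bed(p): # x,y,yaw -> (origin,R)
    return np.array([p[0],p[1],.055]),(R.from_euler('z',p[2])*R.from_euler('y',-30,degrees=True)).as_matrix()
def knob(k,z=.047): return np.array([.06-.04*np.cos(k),.04*np.sin(k),z])
def px(a,f,o): return (np.array(a,float)+.5)/f-.5+o
E
cat > fit.py <<'E'
from h import *
T=px([[22,125],[262,35],[382,340],[137,432],[201,297],[269,270],[210,178],[186,229]],5,[345,235])
S=px([[20,268],[365,195],[205,345],[252,148],[198,130],[172,135],[230,72]],5,[275,195])
pl=lambda x,y:[x,y,.010]
def pts(p):
    o,B=bed(p);Rz=R.from_euler('z',p[2]).as_matrix();g=np.array([o[0],o[1],0])
    corner=[g+Rz@np.array([sx*.075,sy*.06,.010]) for sx,sy in((1,1),(1,-1),(-1,-1),(-1,1))]
    posts=[o+B@np.array(a) for a in([-.026,.016,.010],[-.026,-.016,.010],[.028,0,.010])]
    k=o+B@knob(p[3]);return corner,posts,k
def res(p):
    c,po,k=pts(p)
    t=proj("top",c+po+[k])-T
    c2=[c[1],c[3],c[0]]
    s=proj("scene",c2+po+[k])-S
    return np.vstack([t,s]).ravel()
r=least_squares(res,[.7,-.1,.2,.4],loss='soft_l1');print(r.x);print(res(r.x).reshape(-1,2).round(1).tolist())
Tm=px([[60,115],[228,50],[303,270],[137,333]],6.5,[190,225]);Sm=px([[160,42],[330,105],[240,262],[55,192]],6.5,[372,295])
def mp(p):
    Rz=R.from_euler('z',p[2]).as_matrix()
    return [np.array([p[0],p[1],.042])+Rz@np.array([sx*.04,sy*.031,0]) for sx,sy in((1,1),(1,-1),(-1,-1),(-1,1))]
def rm(p):
    c=mp(p);return np.vstack([proj("top",c)-Tm,proj("scene",[c[1],c[2],c[3],c[0]])[[0,3,2,1]][:0].reshape(-1,2)]).ravel()
m=least_squares(rm,[.7,.25,.2]);print(m.x,rm(m.x).round(1))
print("scene pred",proj("scene",mp(m.x)).round(1).tolist(),"meas",Sm.round(1).tolist())
E
python3 fit.py
```

```text
[ 0.4827797  -0.16172383  0.24916073  0.53011427]
[[-0.6, 0.1], [0.5, 0.5], [0.6, 1.2], [-0.2, 1.3], [-0.0, -0.3], [0.1, 0.1], [-1.2, -0.9], [-0.1, -0.7], [-0.3, -0.5], [0.3, -0.2], [1.7, -1.6], [-0.8, -0.0], [-0.2, 0.3], [-0.3, 0.2], [-1.0, 0.7]]
[0.57595917 0.2048917  0.2721138 ] [ 0.   0.2  0.1  0.4  0.3 -0.4 -0.4 -0.2]
scene pred [[407.7, 335.2], [378.7, 324.0], [395.3, 300.9], [423.1, 310.8]] meas [[396.2, 301.0], [422.3, 310.7], [408.5, 334.9], [380.0, 324.1]]
```

```bash
cat >> h.py <<'E'
np.set_printoptions(suppress=True,precision=3)
BED=bed([.4828,-.1617,.2492])
def tool(B,a,pitch=0): # z=-B z, tool y at angle a in the B xy-plane; pitch about B y (deg, + = lean body down-slope)
    M=B@R.from_euler('y',-pitch,degrees=True).as_matrix()
    y=M@[np.cos(a),np.sin(a),0];z=-M[:,2];return np.c_[np.cross(y,z),y,z]
def bp(v): return BED[0]+BED[1]@np.array(v)
def rel(*targets):
    from workcell import robot
    s=robot.read_state();Q=R.from_quat(s["tool_rot"]).as_matrix()
    for p,T in targets:
        print("dp",(Q.T@(p-s["eef_pos"])*100).round(2).tolist(),"tw",np.degrees(R.from_matrix(Q.T@T).as_rotvec()).round(1).tolist())
E
python3 - <<'E'
from h import *
T=tool(BED[1],.49)
rel((bp(knob(.53,.10)),T),(bp(knob(.53,.10)),tool(BED[1],.49+np.pi)))
E
```

```text
dp [37.75, -38.65, 7.67] tw [-31.1, 16.8, -110.4]
dp [37.75, -38.65, 7.67] tw [15.1, 27.9, 65.0]
```

```bash
python3 -m creep '{"dp":[[37.75,-38.65,2],[37.75,-38.65,2],[37.75,-38.65,2],[37.75,-38.65,2],[37.75,-38.65,2],[37.75,-38.65,2],[37.75,-38.65,2],[37.75,-38.65,2],[37.75,-38.65,2],[37.75,-38.65,2],[37.75,-38.65,2],[37.75,-38.65,2]],"twist":[[-31.1,16.8,-110.4],[-31.1,16.8,-110.4],[-31.1,16.8,-110.4],[-31.1,16.8,-110.4],[-31.1,16.8,-110.4],[-31.1,16.8,-110.4],[-31.1,16.8,-110.4],[-31.1,16.8,-110.4],[-31.1,16.8,-110.4],[-31.1,16.8,-110.4],[-31.1,16.8,-110.4],[-31.1,16.8,-110.4]],"jaw":[3,3,3,3,3,3,3,3,3,3,3,3]}'
python3 - <<'E'
from h import *
from workcell import robot
print(robot.read_state()["qpos"])
T=tool(BED[1],.49)
rel((bp(knob(.53,.10)),T))
E
```

```text
time_s: 1.3
eef_pos: [0.4515, -0.1444, 0.2104]
tool_rot: [0.484, 0.842, 0.148, 0.188]
contact_force: [0.4, -0.4, 0.5]
grip_width: 0.03
gripper_force: 0.0
[-0.72  -0.394  2.319  0.454  0.94  -1.467]
dp [0.6, -2.69, 4.9] tw [-3.3, 1.6, -11.4]
```

```bash
python3 -m creep '{"dp":[[0.6,-2.7,4.9],[0.6,-2.7,4.9],[0.6,-2.7,4.9],[0.6,-2.7,4.9],[0.6,-2.7,4.9]],"twist":[[-3.3,1.6,-11.4],[-3.3,1.6,-11.4],[-3.3,1.6,-11.4],[-3.3,1.6,-11.4],[-3.3,1.6,-11.4]],"jaw":[3,3,3,3,3]}'
python3 - <<'E'
from h import *
from workcell import robot
print(robot.read_state()["qpos"])
T=tool(BED[1],.49)
rel((bp(knob(.53,.10)),T),(bp(knob(.53,.038)),T))
import cv2
a,b=(robot.camera(n)["image"][:,:,::-1] for n in("scene","top"))
f=lambda i,x,y:cv2.resize(i[y:y+110,x:x+100],None,fx=4,fy=4,interpolation=cv2.INTER_CUBIC)
cv2.imwrite("pics/k1.png",np.hstack([f(a,265,170),f(b,335,225)]))
E
```

```text
time_s: 1.8
eef_pos: [0.4508, -0.155, 0.1568]
tool_rot: [0.397, 0.881, 0.158, 0.206]
contact_force: [1.2, 0.2, 0.2]
grip_width: 0.0301
gripper_force: 0.0
[-0.779 -0.298  2.366  0.589  0.868 -1.845]
dp [0.52, 0.27, 0.28] tw [-0.2, 0.5, -0.7]
dp [0.57, 0.29, 6.48] tw [-0.2, 0.5, -0.7]
```

View pics/k1.png

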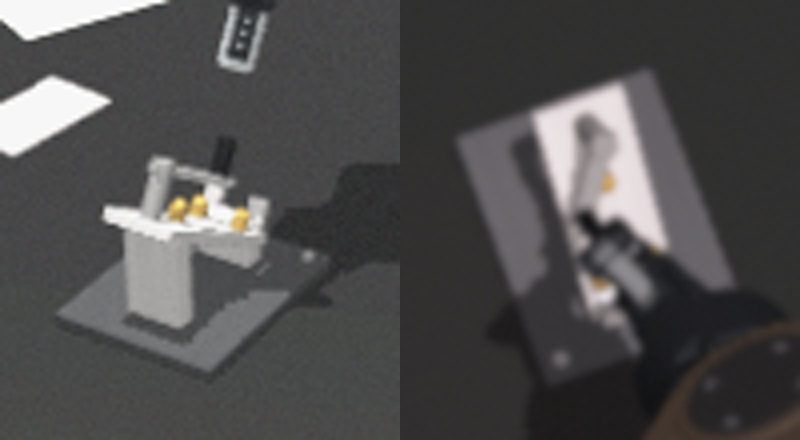

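Reach at the 30° tilt is fine and the fingers hang over the knob (scene crop (225,155)). Descend.

```bash
python3 -m creep '{"dp":[[0.55,0.3,2],[0.55,0.3,4],[0.55,0.3,5],[0.55,0.3,6],[0.55,0.3,6.4],[0.55,0.3,6.4]],"twist":[[0,0.5,-0.7],[0,0.5,-0.7],[0,0.5,-0.7],[0,0.5,-0.7],[0,0.5,-0.7],[0,0.5,-0.7]],"jaw":[3,3,3,3,3,3]}'
python3 - <<'E'
from h import *
T=tool(BED[1],.49);d=np.array([np.cos(.49),np.sin(.49),0])*.009
rel(*[(bp(knob(k,.038)+d*(i>0)),T) for i,k in enumerate((.53,.53,.7,.9,1.1,1.3,1.5,1.7))])
E
```

```text
time_s: 2.5
eef_pos: [0.4798, -0.1408, 0.0997]
tool_rot: [0.39, 0.884, 0.159, 0.201]
contact_force: [-0.0, -0.9, -0.1]
grip_width: 0.0298
gripper_force: 0.0
dp [-0.13, 0.06, -0.05] tw [-0.2, -0.2, -0.0]
dp [-0.13, 0.96, -0.05] tw [-0.2, -0.2, -0.0]
dp [0.18, 1.57, -0.05] tw [-0.2, -0.2, -0.0]
dp [0.4, 2.34, -0.05] tw [-0.2, -0.2, -0.0]
dp [0.47, 3.13, -0.06] tw [-0.2, -0.2, -0.0]
dp [0.37, 3.93, -0.06] tw [-0.2, -0.2, -0.0]
dp [0.12, 4.68, -0.06] tw [-0.2, -0.2, -0.0]
dp [-0.27, 5.38, -0.07] tw [-0.2, -0.2, -0.0]
```

```bash
python3 -m creep '{"dp":[[0,0.5,0],[0,1,0],[0.1,1.3,0],[0.2,1.6,0],[0.4,2,0],[0.4,2.4,0],[0.45,2.8,0],[0.45,3.2,0],[0.4,3.6,0],[0.3,4,0],[0.2,4.4,0],[0.1,4.7,0]],"twist":[[0,0,0],[0,0,0],[0,0,0],[0,0,0],[0,0,0],[0,0,0],[0,0,0],[0,0,0],[0,0,0],[0,0,0],[0,0,0],[0,0,0]],"jaw":[3,3,3,3,3,3,3,3,3,3,3,3]}'
python3 -m creep '{"dp":[[-0.1,0.3,0],[-0.3,0.6,0],[-0.3,0.7,0],[-0.3,0.7,0],[-0.3,0.3,0],[-0.3,0,-3],[-0.3,0,-6],[-0.3,0,-10],[-0.3,0,-12]],"twist":[[0,0,0],[0,0,0],[0,0,0],[0,0,0],[0,0,0],[0,0,0],[0,0,0],[0,0,0],[0,0,0]],"jaw":[3,3,3,3,3,3,3,3,3]}'
python3 - <<'E'
from h import *
from workcell import robot
import cv2
a,b=(robot.camera(n)["image"][:,:,::-1] for n in("scene","top"))
f=lambda i,x,y:cv2.resize(i[y:y+110,x:x+100],None,fx=4,fy=4,interpolation=cv2.INTER_CUBIC)
cv2.imwrite("pics/k2.png",np.hstack([f(a,265,170),f(b,335,225)]))
M=R.from_euler('z',.272).as_matrix()
for a in (np.pi/2,-np.pi/2):
  rel((np.array([.576,.205,.14]),tool(M,a)))
print(robot.read_state()["qpos"])
E
```

```text
time_s: 3.7
eef_pos: [0.509, -0.1097, 0.1205]
tool_rot: [0.39, 0.884, 0.159, 0.202]
contact_force: [-1.4, -0.5, 0.0]
grip_width: 0.03
gripper_force: 0.5
time_s: 4.6
eef_pos: [0.4526, -0.1276, 0.2281]
tool_rot: [0.39, 0.884, 0.158, 0.204]
contact_force: [0.9, -0.5, -0.1]
grip_width: 0.0302
gripper_force: 0.0
dp [19.77, 25.29, 17.58] tw [15.6, 27.4, -61.7]
dp [19.77, 25.29, 17.58] tw [31.0, -17.7, 113.7]
[-0.721 -0.427  2.316  0.51   0.996 -1.686]
```

View pics/k2.png

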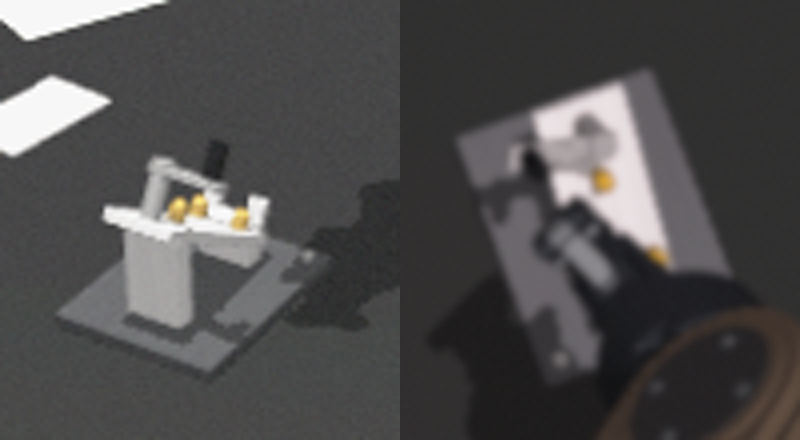

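The keeper is about sideways: its knob is at top crop (530,158), the pivot at (590,130). On to the mirror, with jaws open.

```bash
python3 - <<'E'
from h import *
print([(k,proj("top",bp(knob(k))).round(1).tolist(),proj("scene",bp(knob(k))).round(1).tolist()) for k in(1.3,1.45,1.6)],"meas top 367.5,264.5 scene",265+214/4,170+160/4)
E
python3 -m creep '{"dp":[[5,6,0],[10,12,2],[14,18,6],[18,23,11],[19.8,25.3,17.6],[19.8,25.3,17.6],[19.8,25.3,17.6],[19.8,25.3,17.6],[19.8,25.3,17.6],[19.8,25.3,17.6],[19.8,25.3,17.6],[19.8,25.3,17.6]],"twist":[[31,-17.7,113.7],[31,-17.7,113.7],[31,-17.7,113.7],[31,-17.7,113.7],[31,-17.7,113.7],[31,-17.7,113.7],[31,-17.7,113.7],[31,-17.7,113.7],[31,-17.7,113.7],[31,-17.7,113.7],[31,-17.7,113.7],[31,-17.7,113.7]],"jaw":[3,3,3,8.5,8.5,8.5,8.5,8.5,8.5,8.5,8.5,8.5]}'
python3 - <<'E'
from h import *
M=R.from_euler('z',.272).as_matrix()
rel((np.array([.576,.205,.10]),tool(M,-np.pi/2)))
E
```

```text
[(1.3, [[370.4, 272.5]], [[321.2, 211.1]]), (1.45, [[369.2, 270.2]], [[320.5, 211.1]]), (1.6, [[368.3, 267.7]], [[319.4, 211.0]])] meas top 367.5,264.5 scene 318.5 210.0
time_s: 5.9
eef_pos: [0.5725, 0.2113, 0.1307]
tool_rot: [0.87, 0.484, 0.062, 0.076]
contact_force: [-0.8, -0.4, -0.3]
grip_width: 0.0851
gripper_force: 0.0
dp [-0.46, 0.03, 3.12] tw [9.8, -6.0, 42.4]
```

```bash
python3 -m creep '{"dp":[[-0.5,0,0],[-0.5,0,0],[-0.5,0,1],[-0.5,0,2],[-0.5,0,3],[-0.5,0,3],[-0.5,0,3],[-0.5,0,3]],"twist":[[9.8,-6,42.4],[9.8,-6,42.4],[9.8,-6,42.4],[9.8,-6,42.4],[9.8,-6,42.4],[9.8,-6,42.4],[9.8,-6,42.4],[9.8,-6,42.4]],"jaw":[8.5,8.5,8.5,8.5,8.5,8.5,8.5,8.5]}'
python3 - <<'E'
from h import *
from workcell import robot
import cv2
a,b=(robot.camera(n)["image"][:,:,::-1] for n in("scene","top"))
f=lambda i,x,y:cv2.resize(i[y:y+80,x:x+80],None,fx=5,fy=5,interpolation=cv2.INTER_CUBIC)
cv2.imwrite("pics/m1.png",np.hstack([f(a,362,270),f(b,180,215)]))
M=R.from_euler('z',.272).as_matrix()
rel((np.array([.576,.205,.10]),tool(M,-np.pi/2)))
print(robot.read_state()["qpos"])
E
```

```text
time_s: 6.7
eef_pos: [0.577, 0.2012, 0.107]
tool_rot: [0.991, 0.137, 0.004, 0.001]
contact_force: [0.2, 0.0, -0.4]
grip_width: 0.085
gripper_force: 0.0
dp [-0.02, -0.39, 0.77] tw [0.2, -0.5, 0.2]
[ 0.171  0.272  1.835 -0.003  1.025  1.469]
```

View pics/m1.png

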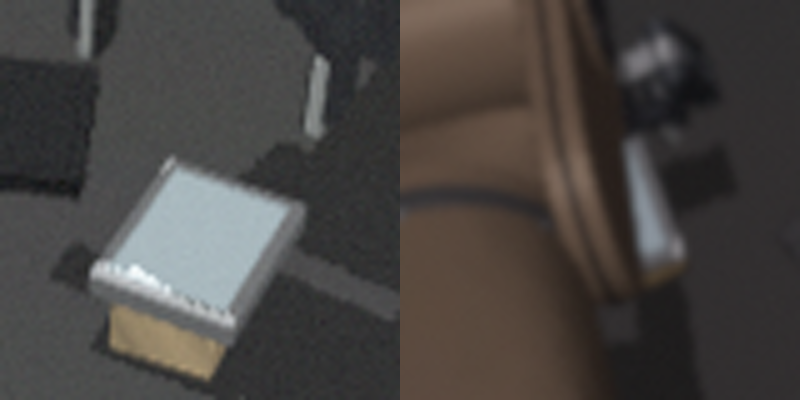

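```bash
python3 -m creep '{"dp":[[0,-0.4,2],[0,-0.4,4],[0,-0.4,6],[0,-0.4,8],[0,-0.4,9],[0,-0.4,9.5],[0,-0.4,9.5],[0,-0.4,9.5]],"twist":[[0.2,-0.5,0.2],[0.2,-0.5,0.2],[0.2,-0.5,0.2],[0.2,-0.5,0.2],[0.2,-0.5,0.2],[0.2,-0.5,0.2],[0.2,-0.5,0.2],[0.2,-0.5,0.2]],"jaw":[8.5,8.5,8.5,8.5,8.5,8.5,8.5,8.5]}'
python3 -m creep '{"dp":[[0,0,0],[0,0,0],[0,0,0],[0,0,0],[0,0,0],[0,0,0],[0,0,0],[0,0,0]],"twist":[[0,0,0],[0,0,0],[0,0,0],[0,0,0],[0,0,0],[0,0,0],[0,0,0],[0,0,0]],"jaw":[7.5,7,6.6,6.2,5.8,5.5,5.5,5.5]}'
```

```text
time_s: 7.6
eef_pos: [0.5779, 0.2049, 0.0135]
tool_rot: [0.991, 0.134, 0.001, 0.0]
contact_force: [-0.2, -0.1, 0.9]
grip_width: 0.085
gripper_force: 0.0
time_s: 8.4
eef_pos: [0.5776, 0.2049, 0.0132]
tool_rot: [0.991, 0.134, 0.0, -0.0]
contact_force: [-1.6, 0.3, 6.1]
grip_width: 0.0609
gripper_force: 65.7
```

```bash
python3 -m creep '{"dp":[[0,0,-1],[0,0,-2],[0,0,-4],[0,0,-6],[0,0,-8],[0,0,-10],[0,0,-12],[0,0,-14],[0,0,-16],[0,0,-16],[0,0,-16]],"twist":[[0,0,0],[0,0,0],[0,0,0],[0,0,0],[0,0,0],[0,0,0],[0,0,0],[0,0,0],[0,0,0],[0,0,0],[0,0,0]],"jaw":[5.5,5.5,5.5,5.5,5.5,5.5,5.5,5.5,5.5,5.5,5.5]}'
python3 - <<'E'
from h import *
T=tool(BED[1],-np.pi/2)
rel((bp([.008,0,.10]),T))
E
```

```text
time_s: 9.5
eef_pos: [0.577, 0.2045, 0.1723]
tool_rot: [0.991, 0.134, -0.0, 0.0]
contact_force: [-0.2, -0.4, -2.0]
grip_width: 0.061
gripper_force: 65.6
dp [-23.13, 32.71, 2.68] tw [-0.3, 30.0, 1.1]
```

```bash
python3 -m creep '{"dp":[[-1,1.5,0],[-3,4,0],[-5,7,0],[-7.5,10.5,0],[-10,14,0],[-12.5,17.5,0],[-15,21,0],[-17.5,24.5,0],[-20,28,0],[-22,31,1],[-23.1,32.5,2],[-23.1,32.7,2.7]],"twist":[[0,0,0],[0,4,0],[0,8,0],[0,12,0],[0,16,0],[0,20,0],[0,24,0],[0,28,0],[0,30,1],[0,30,1.1],[0,30,1.1],[-0.3,30,1.1]],"jaw":[5.5,5.5,5.5,5.5,5.5,5.5,5.5,5.5,5.5,5.5,5.5,5.5]}'
python3 -m creep '{"dp":[[0,0,0],[0,0,0],[0,0,0]],"twist":[[0,0,0],[0,0,0],[0,0,0]],"jaw":[5.5,5.5,5.5]}'
python3 - <<'E'
from h import *
from workcell import robot
import cv2
a,b=(robot.camera(n)["image"][:,:,::-1] for n in("scene","top"))
f=lambda i,x,y:cv2.resize(i[y:y+110,x:x+100],None,fx=4,fy=4,interpolation=cv2.INTER_CUBIC)
cv2.imwrite("pics/s1.png",np.hstack([f(a,265,150),f(b,335,225)]))
T=tool(BED[1],-np.pi/2);s=robot.read_state();print(s["qpos"])
rel((bp([.008,0,.10]),T))
Q=R.from_quat(s["tool_rot"]).as_matrix();p=s["eef_pos"]
c=[p+Q@np.array([x,y,-.0228-.006]) for x,y in((.04,.031),(.04,-.031),(-.04,-.031),(-.04,.031))]
print(((proj("scene",c)-[265,150])*4).round(0).tolist())
E
```

```text
time_s: 10.7
eef_pos: [0.4394, -0.1739, 0.1433]
tool_rot: [0.959, 0.118, 0.255, -0.032]
contact_force: [0.4, 0.1, -1.7]
grip_width: 0.0609
gripper_force: 65.6
time_s: 11.0
eef_pos: [0.4417, -0.171, 0.1455]
tool_rot: [0.958, 0.121, 0.257, -0.032]
contact_force: [-0.2, -0.0, -1.9]
grip_width: 0.0609
gripper_force: 65.6
[-0.831 -0.272  2.369  0.61   0.879  0.13 ]
dp [-0.11, 0.08, -0.04] tw [-0.0, 0.0, 0.1]
[[165.0, 89.0], [250.0, 111.0], [308.0, 126.0], [226.0, 104.0]]
```

View pics/s1.png

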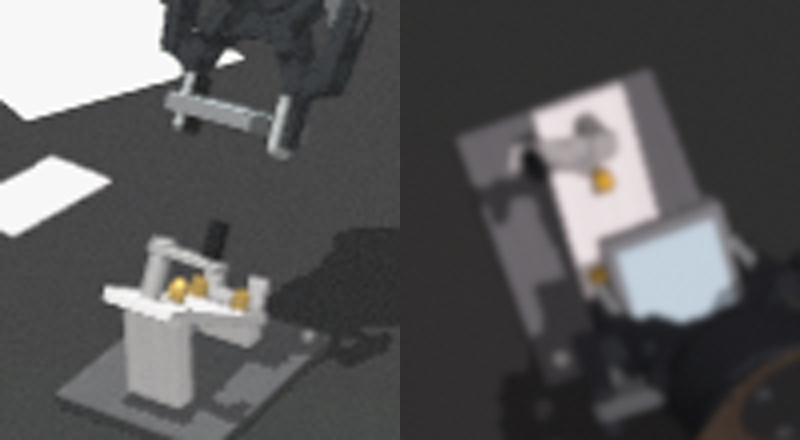

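```bash
python3 - <<'E'
from h import *
from workcell import robot
s=robot.read_state();Q=R.from_quat(s["tool_rot"]).as_matrix();p=s["eef_pos"]
print(proj("top",[p+Q@np.array([x,y,-.0288]) for x,y in((.04,-.031),(.04,.031))]).round(1).tolist(),"meas 385.7,285.7  415.5,276.2")
E
python3 -m creep '{"dp":[[-0.1,0,1],[-0.1,0,2],[-0.1,0,3.5],[-0.1,0,5],[-0.1,0,6.5],[-0.1,0,7.5],[-0.1,0,8.5],[-0.1,0,9],[-0.1,0,9.4],[-0.1,0,9.6],[-0.1,0,9.6]],"twist":[[0,0,0],[0,0,0],[0,0,0],[0,0,0],[0,0,0],[0,0,0],[0,0,0],[0,0,0],[0,0,0],[0,0,0],[0,0,0]],"jaw":[5.5,5.5,5.5,5.5,5.5,5.5,5.5,5.5,5.5,5.5,5.5]}'
python3 - <<'E'
from h import *
rel((bp([0,0,-.0028]),tool(BED[1],-np.pi/2)))
E
```

```text
[[384.7, 286.1], [414.6, 275.1]] meas 385.7,285.7  415.5,276.2
time_s: 12.2
eef_pos: [0.4873, -0.1605, 0.0619]
tool_rot: [0.958, 0.12, 0.257, -0.032]
contact_force: [0.5, 0.4, -1.5]
grip_width: 0.0609
gripper_force: 65.6
dp [-0.75, 0.01, 0.65] tw [0.0, 0.0, 0.0]
```

```bash
python3 -m creep '{"dp":[[0,0,0.2],[0,0,0.4],[-0.1,0,0.45],[-0.2,0,0.45],[-0.3,0,0.45],[-0.4,0,0.45],[-0.4,0,0.45]],"twist":[[0,0,0],[0,0,0],[0,0,0],[0,0,0],[0,0,0],[0,0,0],[0,0,0]],"jaw":[5.5,5.5,5.5,5.5,5.5,5.5,5.5]}'
python3 -m creep '{"dp":[[-0.1,0,0],[-0.2,0,0],[-0.2,0,0]],"twist":[[0,0,0],[0,0,0],[0,0,0]],"jaw":[5.5,5.5,5.5]}'
python3 - <<'E'
from h import *
rel((bp([0,0,-.0028]),tool(BED[1],-np.pi/2)))
E
```

```text
time_s: 12.9
eef_pos: [0.4858, -0.1607, 0.0558]
tool_rot: [0.958, 0.12, 0.257, -0.032]
contact_force: [-0.5, 1.0, -1.8]
grip_width: 0.0611
gripper_force: 65.6
time_s: 13.2
eef_pos: [0.4842, -0.1611, 0.0548]
tool_rot: [0.958, 0.12, 0.257, -0.032]
contact_force: [-0.4, -0.5, -1.8]
grip_width: 0.0611
gripper_force: 65.6
dp [-0.12, 0.03, 0.19] tw [-0.0, 0.0, 0.0]
```

No contact yet. Continue down-slope in small steps.

```bash
python3 -m creep '{"dp":[[-0.05,0,0],[-0.1,0,0],[-0.15,0,0],[-0.15,0,0]],"twist":[[0,0,0],[0,0,0],[0,0,0],[0,0,0]],"jaw":[5.5,5.5,5.5,5.5]}'
python3 -m creep '{"dp":[[-0.05,0,0],[-0.1,0,0],[-0.1,0,0]],"twist":[[0,0,0],[0,0,0],[0,0,0]],"jaw":[5.5,5.5,5.5]}'
python3 - <<'E'
from h import *
rel((bp([0,0,-.0028]),tool(BED[1],-np.pi/2)))
E
```

```text
time_s: 13.6
eef_pos: [0.483, -0.1614, 0.0541]
tool_rot: [0.958, 0.12, 0.257, -0.032]
contact_force: [1.3, -0.2, -2.4]
grip_width: 0.0611
gripper_force: 65.6
time_s: 13.9
eef_pos: [0.4821, -0.1616, 0.0536]
tool_rot: [0.958, 0.12, 0.257, -0.032]
contact_force: [-0.6, 0.5, -1.1]
grip_width: 0.0606
gripper_force: 65.6
dp [0.12, 0.02, 0.19] tw [-0.0, 0.0, 0.0]
```

```bash
python3 -m creep '{"dp":[[-0.05,0,0],[-0.1,0,0],[-0.1,0,0]],"twist":[[0,0,0],[0,0,0],[0,0,0]],"jaw":[5.5,5.5,5.5]}'
python3 -m creep '{"dp":[[-0.05,0,0],[-0.1,0,0],[-0.1,0,0]],"twist":[[0,0,0],[0,0,0],[0,0,0]],"jaw":[5.5,5.5,5.5]}'
python3 -m creep '{"dp":[[-0.05,0,0],[-0.1,0,0],[-0.1,0,0]],"twist":[[0,0,0],[0,0,0],[0,0,0]],"jaw":[5.5,5.5,5.5]}'
python3 - <<'E'
from h import *
rel((bp([0,0,-.0028]),tool(BED[1],-np.pi/2)))
E
```

```text
time_s: 14.2
eef_pos: [0.4817, -0.1618, 0.0535]
tool_rot: [0.958, 0.12, 0.257, -0.032]
contact_force: [2.6, 1.0, -0.9]
grip_width: 0.0607
gripper_force: 65.5
time_s: 14.5
eef_pos: [0.4816, -0.1619, 0.0537]
tool_rot: [0.958, 0.12, 0.258, -0.033]
contact_force: [5.5, 3.6, -0.9]
grip_width: 0.0606
gripper_force: 65.5
time_s: 14.8
eef_pos: [0.4815, -0.162, 0.0538]
tool_rot: [0.958, 0.12, 0.259, -0.033]
contact_force: [8.7, 5.0, 0.1]
grip_width: 0.0608
gripper_force: 65.8
dp [0.17, 0.01, 0.25] tw [-0.0, -0.2, -0.1]
```

Lug contact felt. Ease the pressure and lower.

```bash
python3 -m creep '{"dp":[[0.12,0,0],[0.12,0,0.05],[0.12,0,0.1],[0.12,0,0.15],[0.12,0,0.15]],"twist":[[0,0,0],[0,0,0],[0,0,0],[0,0,0],[0,0,0]],"jaw":[5.5,5.5,5.5,5.5,5.5]}'
python3 -m creep '{"dp":[[0,0,0.05],[0,0,0.05]],"twist":[[0,0,0],[0,0,0]],"jaw":[5.5,5.5]}'
python3 - <<'E'
from h import *
rel((bp([0,0,-.0028]),tool(BED[1],-np.pi/2)))
E
```

```text
time_s: 15.3
eef_pos: [0.4822, -0.162, 0.0528]
tool_rot: [0.958, 0.121, 0.258, -0.033]
contact_force: [-2.1, 4.3, 9.4]
grip_width: 0.0609
gripper_force: 67.4
time_s: 15.5
eef_pos: [0.4823, -0.162, 0.0528]
tool_rot: [0.958, 0.121, 0.258, -0.033]
contact_force: [-5.6, 4.7, 13.9]
grip_width: 0.0609
gripper_force: 68.1
dp [0.16, -0.01, 0.11] tw [-0.1, -0.1, 0.1]
```

Bearing on the posts. Ease and let go slowly.

```bash
python3 -m creep '{"dp":[[-0.08,0,-0.08],[-0.08,0,-0.08],[-0.08,0,-0.08]],"twist":[[0,0,0],[0,0,0],[0,0,0]],"jaw":[5.5,5.5,5.5]}'
python3 -m creep '{"dp":[[0,0,0],[0,0,0],[0,0,0],[0,0,0],[0,0,0],[0,0,0],[0,0,0],[0,0,0],[0,0,0],[0,0,0]],"twist":[[0,0,0],[0,0,0],[0,0,0],[0,0,0],[0,0,0],[0,0,0],[0,0,0],[0,0,0],[0,0,0],[0,0,0]],"jaw":[6,6.1,6.2,6.4,6.8,7.4,8,8.5,8.5,8.5]}'
python3 - <<'E'
from h import *
rel((bp([0,0,.1]),tool(BED[1],-np.pi/2)))
E
```

```text
time_s: 15.8
eef_pos: [0.4821, -0.1621, 0.053]
tool_rot: [0.958, 0.12, 0.258, -0.033]
contact_force: [6.3, 5.0, 5.3]
grip_width: 0.0606
gripper_force: 66.3
time_s: 16.8
eef_pos: [0.4806, -0.1621, 0.0513]
tool_rot: [0.958, 0.12, 0.257, -0.032]
contact_force: [0.3, 0.6, 0.4]
grip_width: 0.085
gripper_force: 0.0
dp [0.38, 0.02, -10.21] tw [-0.0, 0.0, 0.0]
```

```bash
python3 -m creep '{"dp":[[0,0,-1],[0,0,-2],[0,0,-4],[0,0,-6],[0,0,-8],[0,0,-10],[0,0,-12],[0,0,-13],[-5,15,-13],[-6,18,-13],[-6,18,-13],[-6,18,-13]],"twist":[[0,0,0],[0,0,0],[0,0,0],[0,0,0],[0,0,0],[0,0,0],[0,0,0],[0,0,0],[0,0,0],[0,0,0],[0,0,0],[0,0,0]],"jaw":[8.5,8.5,8.5,8.5,8.5,8.5,3,3,3,3,3,3]}'
python3 - <<'E'
from h import *
from workcell import robot
import cv2
a,b=(robot.camera(n)["image"][:,:,::-1] for n in("scene","top"))
f=lambda i,x,y:cv2.resize(i[y:y+75,x:x+65],None,fx=6,fy=6,interpolation=cv2.INTER_CUBIC)
cv2.imwrite("pics/f1.png",np.hstack([f(a,280,190),f(b,350,240)]))
c=[bp([x,y,.026]) for x,y in((.04,.031),(.04,-.031),(-.04,-.031),(-.04,.031))]
print(((proj("scene",c)-[280,190]+.5)*6).round().tolist(),((proj("top",c)-[350,240]+.5)*6+[390,0]).round().tolist())
print(robot.read_state()["qpos"])
E
```

```text
time_s: 18.0
eef_pos: [0.4111, -0.3681, 0.1339]
tool_rot: [0.959, 0.12, 0.257, -0.032]
contact_force: [0.4, 0.0, 0.2]
grip_width: 0.0303
gripper_force: 0.0
[[233.0, 176.0], [109.0, 137.0], [203.0, 146.0], [322.0, 183.0]] [[527.0, 194.0], [692.0, 134.0], [745.0, 331.0], [585.0, 390.0]]
[-1.149  0.04   2.116  0.63   0.985 -0.179]
```

View pics/f1.png

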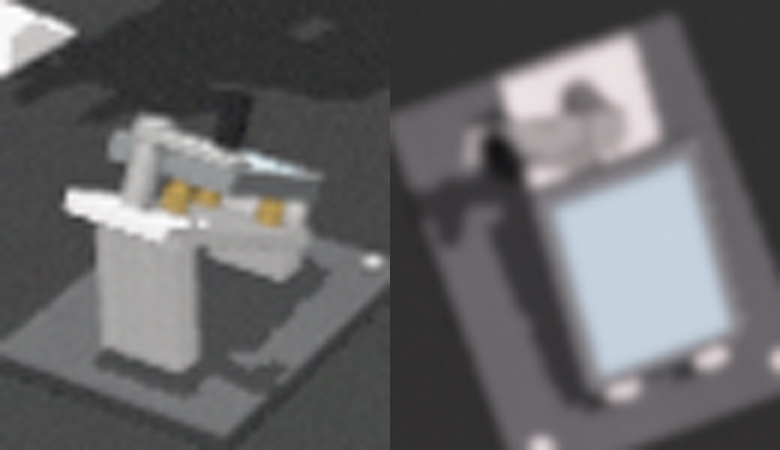

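The mirror sits square against both lugs: its lower edge runs (598,382)–(738,330) in the top crop, beside lugs at (622,390) and (712,358). It also matches the seated prediction to about a pixel, and the keeper is still open. Now back to the knob.

```bash
python3 - <<'E'
from h import *
rel((bp(knob(1.7,.10)),tool(BED[1],.72-np.pi)))
print([(k,((proj("top",bp(knob(k)))-[350,240]+.5)*6+[390,0]).round().tolist()) for k in(1.5,1.6,1.7,1.8)])
E
```

```text
dp [12.99, -22.43, 2.76] tw [0.2, -0.0, 48.5]
[(1.5, [[506.0, 179.0]]), (1.6, [[503.0, 169.0]]), (1.7, [[500.0, 158.0]]), (1.8, [[499.0, 148.0]])]
```

```bash
python3 -m creep '{"dp":[[4,-6,0],[8,-12,0],[11,-18,0],[13,-22.4,1],[13,-22.4,2],[13,-22.4,2.8],[13,-22.4,2.8],[13,-22.4,2.8],[13,-22.4,2.8]],"twist":[[0,0,8],[0,0,16],[0,0,24],[0,0,32],[0,0,40],[0,0,48.5],[0,0,48.5],[0,0,48.5],[0,0,48.5]],"jaw":[3,3,3,3,3,3,3,3,3]}'
python3 - <<'E'
from h import *
T=tool(BED[1],.72-np.pi)
rel((bp(knob(1.7,.10)),T),(bp(knob(1.7,.039)),T))
E
```

```text
time_s: 19.0
eef_pos: [0.4788, -0.1166, 0.1748]
tool_rot: [0.924, -0.283, 0.221, -0.135]
contact_force: [-0.4, -0.2, 0.4]
grip_width: 0.0302
gripper_force: 0.0
dp [0.31, 0.41, 0.01] tw [0.0, 0.0, 0.4]
dp [0.31, 0.41, 6.11] tw [0.0, 0.0, 0.4]
```

```bash
python3 -m creep '{"dp":[[0.3,0.3,0],[0.3,0.4,2],[0.3,0.4,4],[0.3,0.4,5],[0.3,0.4,6],[0.3,0.4,6]],"twist":[[0,0,0.4],[0,0,0.4],[0,0,0.4],[0,0,0.4],[0,0,0.4],[0,0,0.4]],"jaw":[3,3,3,3,3,3]}'
python3 - <<'E'
from h import *
a=.72-np.pi;T=tool(BED[1],a);d=np.array([np.cos(a),np.sin(a),0])*.009
rel(*[(bp(knob(k,.039)+d*(i>0)),T) for i,k in enumerate((1.7,1.7,1.5,1.3,1.1,.9,.7,.5,.3,.15,0))])
E
```

```text
time_s: 19.6
eef_pos: [0.5082, -0.1146, 0.121]
tool_rot: [0.922, -0.288, 0.219, -0.136]
contact_force: [-0.8, 0.3, 0.3]
grip_width: 0.0295
gripper_force: 0.0
dp [0.03, -0.08, 0.0] tw [0.0, 0.1, -0.2]
dp [0.04, 0.82, 0.0] tw [0.0, 0.1, -0.2]
dp [-0.51, 1.41, 0.0] tw [0.0, 0.1, -0.2]
dp [-0.92, 2.09, 0.0] tw [0.0, 0.1, -0.2]
dp [-1.19, 2.84, 0.0] tw [0.0, 0.1, -0.2]
dp [-1.31, 3.63, 0.01] tw [0.0, 0.1, -0.2]
dp [-1.26, 4.43, 0.01] tw [0.0, 0.1, -0.2]
dp [-1.06, 5.2, 0.01] tw [0.0, 0.1, -0.2]
dp [-0.71, 5.92, 0.0] tw [0.0, 0.1, -0.2]
dp [-0.36, 6.41, 0.0] tw [0.0, 0.1, -0.2]
dp [0.06, 6.83, 0.0] tw [0.0, 0.1, -0.2]
```

```bash
python3 -m creep '{"dp":[[0,0.8,0],[-0.3,1.1,0],[-0.5,1.4,0],[-0.9,2.1,0],[-1.1,2.5,0],[-1.2,2.8,0],[-1.3,3.6,0],[-1.25,4.4,0],[-1.05,5.2,0],[-0.7,5.9,0],[-0.5,6.2,0],[-0.35,6.4,0]],"twist":[[0,0,0],[0,0,0],[0,0,0],[0,0,0],[0,0,0],[0,0,0],[0,0,0],[0,0,0],[0,0,0],[0,0,0],[0,0,0],[0,0,0]],"jaw":[3,3,3,3,3,3,3,3,3,3,3,3]}'
python3 -m creep '{"dp":[[0.2,0.2,0],[0.4,0.4,0],[0.4,0.4,0]],"twist":[[0,0,0],[0,0,0],[0,0,0]],"jaw":[3,3,3]}'
python3 - <<'E'
from h import *
a=.72-np.pi;T=tool(BED[1],a);d=np.array([np.cos(a),np.sin(a),0])*.009
rel((bp(knob(0,.039)+d),T))
E
```

```text
time_s: 20.8
eef_pos: [0.476, -0.1646, 0.097]
tool_rot: [0.922, -0.288, 0.221, -0.135]
contact_force: [0.4, 0.4, 0.2]
grip_width: 0.03
gripper_force: 0.4
time_s: 21.1
eef_pos: [0.4772, -0.1697, 0.0969]
tool_rot: [0.922, -0.287, 0.221, -0.135]
contact_force: [0.0, -0.3, 0.1]
grip_width: 0.0299
gripper_force: 0.0
dp [-0.12, 0.07, 0.1] tw [0.0, -0.0, -0.1]
```

Nudge to the stop in small steps.

```bash
python3 -m creep '{"dp":[[0,0.1,0],[0,0.2,0],[0,0.2,0]],"twist":[[0,0,0],[0,0,0],[0,0,0]],"jaw":[3,3,3]}'
python3 -m creep '{"dp":[[0,0.1,0],[0,0.15,0],[0,0.15,0]],"twist":[[0,0,0],[0,0,0],[0,0,0]],"jaw":[3,3,3]}'
python3 -m creep '{"dp":[[0,0.1,0],[0,0.15,0],[0,0.15,0]],"twist":[[0,0,0],[0,0,0],[0,0,0]],"jaw":[3,3,3]}'
```

```text
time_s: 21.4
eef_pos: [0.4767, -0.1711, 0.0967]
tool_rot: [0.922, -0.287, 0.221, -0.135]
contact_force: [4.0, 0.6, 1.9]
grip_width: 0.0298
gripper_force: 1.4
time_s: 21.7
eef_pos: [0.4763, -0.1723, 0.0965]
tool_rot: [0.922, -0.287, 0.222, -0.136]
contact_force: [5.9, 1.5, 2.5]
grip_width: 0.0301
gripper_force: 2.3
time_s: 22.0
eef_pos: [0.4762, -0.1725, 0.0964]
tool_rot: [0.922, -0.288, 0.222, -0.137]
contact_force: [8.8, 5.6, 2.2]
grip_width: 0.03
gripper_force: 4.7
```

Stop reached. Back off, withdraw and check.

```bash
python3 -m creep '{"dp":[[0,-0.6,0],[0,-1.1,0],[0,-1.1,-1],[0,-1.1,-3],[0,-1.1,-6],[0,-1.1,-9],[0,-1.1,-12],[0,-1.1,-14],[6,12,-14],[8,16,-14],[8,16,-14],[8,16,-14]],"twist":[[0,0,0],[0,0,0],[0,0,0],[0,0,0],[0,0,0],[0,0,0],[0,0,0],[0,0,0],[0,0,0],[0,0,0],[0,0,0],[0,0,0]],"jaw":[3,3,3,3,3,3,3,3,3,3,3,3]}'
python3 - <<'E'
from h import *
from workcell import robot
import cv2
a,b=(robot.camera(n)["image"][:,:,::-1] for n in("scene","top"))
f=lambda i,x,y:cv2.resize(i[y:y+75,x:x+65],None,fx=6,fy=6,interpolation=cv2.INTER_CUBIC)
cv2.imwrite("pics/f2.png",np.hstack([f(a,280,190),f(b,350,240)]))
print([(k,((proj("top",bp(knob(k)))-[350,240]+.5)*6+[390,0]).round().tolist()) for k in(0,.15,.3)])
s=robot.read_state();print(s["contact_force"],s["eef_pos"])
E
```

```text
time_s: 23.2
eef_pos: [0.3891, -0.3679, 0.182]
tool_rot: [0.922, -0.288, 0.22, -0.135]
contact_force: [0.5, 0.1, 0.3]
grip_width: 0.0298
gripper_force: 0.0
[(0, [[641.0, 235.0]]), (0.15, [[625.0, 240.0]]), (0.3, [[608.0, 242.0]])]
[ 0.121  0.467 -0.604] [ 0.389 -0.369  0.181]
```

View pics/f2.png

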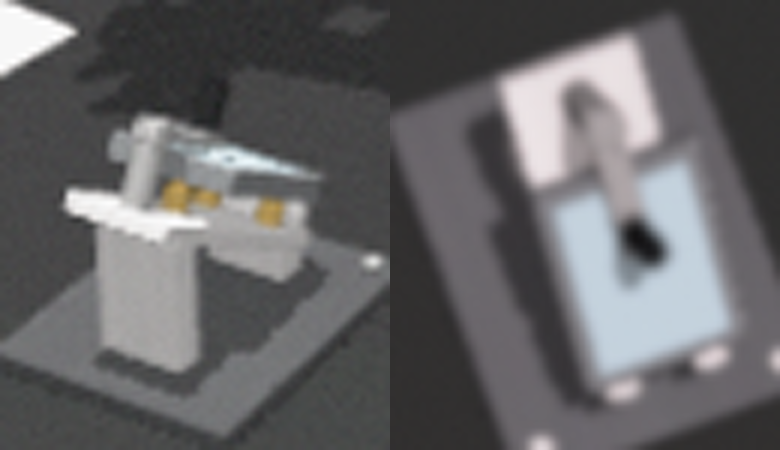

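The knob, at about (642,243), matches k≈0. The mirror's outline has not changed since the last look. Handing in.

```bash
python3 -c "
from workcell import robot
print(robot.close_job())"
```

```text
the job is handed in; nothing more can be done
None
```

The mirror is on the stand, let go and square against both lugs, with the keeper swung back to its stop; the job was handed in at about 23 s and no verdict was returned, so seating on all three posts rests on the force readings and final pictures.

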